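# Unlock and close the beam shutter

## Task

Make the laser bench safe: push the little post on the yellow locking disc round until the disc's slot lines up with the red shutter bar, then push the bar by its tab through the slot and the beam block until it is fully home, the tab up against its stops. Just push with the fingertips and do not lift the bar; leave the bottle, lens mount and screwdriver where they are, and finish clear of everything.

Things in the scene. Friction and masses are not known exactly. Their poses are not given: they have to be found in the camera images.
- plate: Fixed dark base plate 345 x 124 x 10 mm thick; place and yaw vary. Origin on its underside, below the disc's axis. x = the way the bar is pushed (roughly world +y, the robot's left), y = left of that, z up. It spans x -250..95, y +-62 mm. Two rails 15 mm apart, tops at z 22 mm, guide the bar along y = 0 from x = -240 to -60 mm.
- tab_stop (a point): Where the middle of the tab's front face ends: between the faces of two aluminium stops, at their top (40 mm above the bench), x = -72 mm, y = 0 in the plate's frame. The stops are 12 mm thick (x -72..-60 mm) and stand on both sides of the bar, |y| 7.5 to 25.5 mm.
- beam_block (a point): Centre of the roof (58 mm above the bench) of the fixed grey beam block, 36 mm along x by 68 mm along y, with black tube stubs to |y| = 60 mm; at x = 66 mm, y = 0 in the plate's frame. A 15 mm wide, 40 mm high slot runs through it along x for the bar.
- lock_disc (a joint): Angle (rad) of the yellow locking disc about its upright axis, counter-clockwise from above. 0 = slot exactly along the bar, post on the plate's +y side. It starts at about 0.5 to 1.4 and is to be turned clockwise. Range -0.6 to 1.7; even friction (0.06 N m, about 2 N at the post), no spring or detent: it stays where left. The bar passes within about 0.1 rad of 0.
- post_top (a point): Centre of the top of the upright round post on the disc: black with a white top band, 14 mm diameter, standing 36 mm above the disc, its top 66 mm above the bench, 29 mm from the disc's axis. Turning with the disc; at joint value q it lies in the direction plate yaw + 90 degrees + q from the axis.
- disc_center (a point): Point on the disc's axis at its top face, 30 mm above the bench. The disc is 80 mm across, from 10 to 30 mm above the bench, with one straight slot right across it, 17 mm wide with slightly flared mouths, open at the top, a black line along each edge.
- shutter_bar: Loose red bar, about 0.2 kg, in the rails, underside 10 mm above the bench; 12 mm wide, 16 mm high. Upright tab at its tail: 8 mm thick, 40 mm wide, 26 to 62 mm above the bench. Origin: under the tab's front face, at the bar's underside; x to the nose (144 mm ahead), z up. Origin at x = -225 to -190 mm in the plate's frame at the start, -72 at home. Slides with 1 to 2 N.
- bar_tab (a point): Middle of the top edge of the tab's front face (the face towards the disc), 62 mm above the bench; the back face, which is pushed, is 8 mm behind it.
- bar_nose (a point): Middle of the bar's nose, 18 mm above the bench; at home it is at x = +72 mm in the plate's frame, inside the beam block.
- cleaner: Amber bottle of lens cleaner, 40 mm diameter, 95 mm high, standing beside the plate; origin under its centre. To be left alone.
- lens_mount: Black lens mount: foot 56 x 56 mm, steel post and a 52 mm ring, 92 mm high, beside the plate; origin under its centre. To be left alone.
- driver: Screwdriver with an orange handle, 150 mm long, lying beside the plate; origin under its middle, x along it. To be left alone.
Not all that is in view belongs to the job. Of the things shaped like the shutter_bar, the red one is meant.

How it is judged (in metres and radians):
On the way, in this order (a step that is already met when the one before it is completed fails the run):
1. the disc's slot is lined up with the bar, which has not gone through yet (value of joint lock_disc between -0.15 and 0.15 rad and x of bar_nose in the frame of plate below 0.03 m), for 0.2 s.
2. the bar is pushed through the disc, fully home (x of bar_tab in the frame of plate above -0.077 m and x of bar_nose in the frame of plate above 0.066 m and y of bar_nose in the frame of plate between -0.006 and 0.006 m), for 0.2 s.
At the end, for the whole second after the job is handed in: The bar lies flat and at rest in its guide, through the disc and in the beam block, its tab within 5 mm of the stops; the disc is within 0.15 rad of lined up; bottle, lens mount and screwdriver are within 25 mm of where they stood (all of step 2 and value of joint lock_disc between -0.15 and 0.15 rad and height (world z) of shutter_bar below 0.014 m and height (world z) of bar_nose below 0.023 m and linear speed of shutter_bar below 0.01 m/s and distance of each of cleaner, lens_mount, driver from where it was at the start of the episode below 0.025 m); the robot touches nothing.
It fails at once if the bar is lifted (12 mm or more) (height (world z) of shutter_bar above 0.022 m or height (world z) of bar_nose above 0.03 m or height (world z) of bar_tab above 0.074 m).
It fails at once if bottle, lens mount or screwdriver is lifted, knocked over or shoved more than 25 mm (distance of any of cleaner, lens_mount, driver from where it was at the start of the episode above 0.025 m or angle between any of cleaner, lens_mount's own z axis and vertical above 0.5 rad).
It also fails if it takes over 56 s, if anything falls off the work surface, if the arm or the gripper's body presses on something with over 40 N, if the wrist force passes 120 N, or if a joint passes its speed limit or range.

## Robot

A 7-joint arm with a two-finger parallel gripper is mounted at the origin on the work surface. World frame = base frame: x ahead of the robot, y to its left, z up, the work surface at z = 0. Lengths are in mm, angles in rad, forces in N, time in s.
With the tool pointing down it reaches from about 400 to 875 mm from the base axis. Payload 4.4 kg.
Tool frame: the origin (TCP) lies on the centre line of the jaws, within the pads' length; the fingertips stand 25 mm ahead of it and the grasp point (between the pads) lies 6 mm ahead of it; x points along the fingers, y is the direction in which the jaws open and shut, and the axes are right-handed (so a half turn about x gives the same grasp; the last joint's range is limited). The gripper opens to 85 mm and grips with 20 to 120 N. Pads are 22 mm wide; open, the fingers measure 114 mm over their backs; the gripper's body (76 mm by 85 mm) begins 54 mm behind the grasp point. The pads swing forward as they close: fully open they stand 13 mm farther back than shut.
Start: joints at [-1.366, 0.628, 0.038, 1.517, -0.027, 0.996, -0.02], TCP at [173.853, 626.333, 256.313] pointing down, gripper open.
Joint ranges: [-3.06, 3.06], [-0.37, 2.12], [-1.25, 1.32], [0.18, 2.47], [-1.1, 4.24], [0.23, 1.98], [-2.94, 2.94]. Speed limits (rad/s): [2.57, 2.57, 3.14, 3.14, 3.14, 3.14, 3.14].

## Interface

Orientations are given as [roll, pitch, yaw] about the fixed x, y, z axes, in that order (R = Rz(yaw) Ry(pitch) Rx(roll)).
In Python, from cell import * gives the robot as it stands. The module is installed in compiled form; this text tells all that it offers.
- The arm moves only by the tool jog_arm, never from a script. Its argument "series" is a list of rows, each a list of 3 entries, a list of its own where there are three numbers: the turn, a rotation vector about the tool's x, y, z in degrees, then the shift along the tool's x, y, z in mm, then the gripper's target within -1 to 1 (shut at 1, half-way at 0, fully open at -1). In form: [[[rx, ry, rz], [dx, dy, dz], hand], ...]. A call has 1 to 8 rows; each row shifts and turns the commanded pose from where the row before left it, along the tool's axes as they then stand; what a row does not reach is not made up. A row lasts 1/8 s, in which the tool goes at most 62.5 mm and 10.7 degrees, less where a joint would pass 70% of its speed; a pose out of reach is approached as far as the arm can. A call is refused whole if a number of a shift passes 62.5 or a number of a turn 10.7, either way. A call with a gripper value outside its range is refused whole. The fingers move at their own pace and stop on an object; the grip force is fixed at half the most. Time passes only in rows, so rows that do not move let the fingers close. It gives the time, the measured TCP pose, the force and the opening at its end, in the units of the state.
- read_state(): the state, without advancing time (a new reading comes with each control period).
- get_image(name): name is "scene" or "top" or "wrist"; returns a dict with "img" (400x640x3 uint8, red, green, blue), "range_z" (400x640 float32, mm along the optical axis (not along the pixel's ray), 0 where there is no reading), "fovy" (degrees; the focal length in pixels is half the picture's height over the tangent of half this angle, whatever the lens; pixels are square), "cx", "cy" (the principal point, pixels), "cam_to_world" (4x4, takes a point from camera to world coordinates). Camera axes: x right, y up, looking along -z (the intrinsics and any distortion apply to the point x, -y, -z); pixel columns grow to the right and rows downward; lengths in mm; the calibration is good to about 2 mm. The wrist camera is an equidistant fisheye: a pixel r from the principal point sees the ray r / f radians off the axis. A picture is of the moment at which its call begins.
- finish_job(): hands the job in, once; it reports no verdict.
The state is a dict: "clock": time; "qpos": joint angles; "qd": joint speeds; "tau": joint torques, N m; "eef_pos": TCP position; "tool_rot": TCP orientation; "force": force on the tool from outside, world axes, zero at the start; "torque": the same for the moment, N m; "width": finger opening in mm.
Only numpy, scipy, OpenCV 4.12 (cv2) and the standard library are available. Lean on these libraries where they do the work, as an engineer would, in place of code of your own. Each camera call takes 0.05 s, during which the arm holds its last target. There are 200 camera calls.

## Working session

There is one attempt and no reset: what is moved stays moved. The work goes in short steps, Python scripts to look and compute and a tool call to move; the robot and the scene stay as the last step left them, time stands still between calls to the robot, and variables do not carry over. Pictures are saved under pics/ and viewed, about 8 in all and at most 12, crops included, and the job is handed in when it is done.

Besides the shell and the picture viewer there is one more tool, called after "Emit:" as name([rows], argument=value, ...), one row to a line, values as JSON. jog_arm: Moves the arm, as the interface text tells. Its arguments: {"type":"object","properties":{"series":{"type":"array"}},"required":["series"]}

```bash
mkdir -p pics
cat > h.py <<'E'
from cell import *
import numpy as np, cv2
def grab(n):
    d=get_image(n); np.savez('pics/%s.npz'%n,**d); return d
def rays(d,uv):
    uv=np.atleast_2d(uv).astype(float); f=200/np.tan(np.radians(d['fovy'])/2)
    v=np.c_[(uv[:,0]-d['cx'])/f,-(uv[:,1]-d['cy'])/f,-np.ones(len(uv))]
    T=np.array(d['cam_to_world']); return T[:3,3],v@T[:3,:3].T
def onplane(d,uv,z):
    o,v=rays(d,uv); return o+v*((z-o[2])/v[:,2])[:,None]
E
python3 - <<'E'
from h import *
s=read_state(); print({k:np.round(v,3) for k,v in s.items()})
for n in('scene','top'):
    d=grab(n); print(n,d['fovy'],d['cx'],d['cy'],np.round(d['cam_to_world'],3).tolist())
    cv2.imwrite('pics/%s0.png'%n,d['img'][:,:,::-1])
E
```

```text
{'clock': np.float64(0.0), 'qpos': array([-1.366,  0.629,  0.038,  1.518, -0.027,  0.996, -0.02 ]), 'qd': array([ 0.001, -0.001, -0.   ,  0.002, -0.001,  0.001, -0.002]), 'tau': array([-0.0000e+00, -5.6341e+01,  1.2260e+00, -1.9344e+01,  1.1000e-02,
        1.1000e-02, -0.0000e+00]), 'eef_pos': array([173.662, 625.795, 255.394]), 'tool_rot': array([-1.561,  1.569, -1.832]), 'force': array([-0.582, -0.37 , -0.42 ]), 'torque': array([-0.038, -0.035, -0.044]), 'width': np.float64(85.372)}
scene 49.088288976843785 320.82327026835907 202.3685095766071 [[-0.157, -0.616, 0.772, 1426.416], [0.988, -0.09, 0.129, -7.969], [-0.01, 0.783, 0.622, 786.187], [0.0, 0.0, 0.0, 1.0]]
top 45.25134943642226 320.13628232336055 199.24535235675987 [[-0.014, 0.973, -0.228, 201.943], [-1.0, -0.015, -0.004, -128.505], [-0.007, 0.228, 0.974, 1456.323], [0.0, 0.0, 0.0, 1.0]]
```

View pics/top0.png

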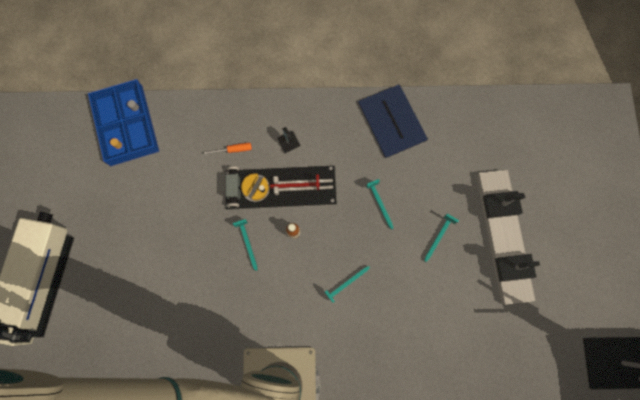

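View pics/scene0.png

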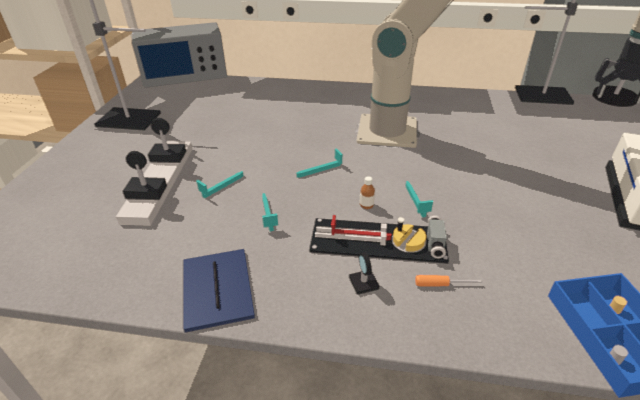

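The top view shows the plate at about (280,187), with the red bar at (297,184), the yellow disc at (256,187) and the post at (261,187). The bottle is at (293,230), the lens mount at (288,139) and the driver at (235,149). The teal T-shaped bars at (248,245), (380,205), (440,238) and (348,283) are look-alikes. The one in the rails is red, so that is the shutter bar; I'll confirm it in a crop.

Run:
```python
from h import *
t=dict(np.load('pics/top.npz'));s=dict(np.load('pics/scene.npz'))
a=cv2.resize(t['img'][120:250,195:345],None,fx=5,fy=5,interpolation=cv2.INTER_CUBIC)[:, :750]
b=cv2.resize(s['img'][195:300,300:460],None,fx=5,fy=5,interpolation=cv2.INTER_CUBIC)
cv2.imwrite('pics/ca.png',a[:600,:,::-1]);cv2.imwrite('pics/cb.png',b[:,:,::-1])
for n,d,(r0,r1,c0,c1) in(('top',t,(120,250,195,345)),('scene',s,(195,300,300,460))):
    im=d['img'];h=cv2.cvtColor(im,cv2.COLOR_RGB2HSV)
    H,S,V=[h[:,:,i].astype(int) for i in range(3)]
    roi=np.zeros(H.shape,bool);roi[r0:r1,c0:c1]=1
    yel=roi&(H>17)&(H<33)&(S>120)&(V>90)
    red=roi&((H<6)|(H>172))&(S>130)&(V>60)
    dark=roi&(V<55)
    for k,m in(('yel',yel),('red',red),('dark',dark)):
        nn,l,st,c=cv2.connectedComponentsWithStats(m.astype(np.uint8))
        for i in range(1,nn):
            if st[i,4]>15: print(n,k,st[i],c[i].round(1))
    m=(yel).astype(np.uint8); c=max(cv2.findContours(m,0,2)[0],key=cv2.contourArea)
    e=cv2.fitEllipse(cv2.convexHull(c)); print('ellipse',np.round(e[0],1),np.round(e[1],1),'disc',onplane(d,[e[0]],30).round(1))
    cm=max(cv2.findContours(dark.astype(np.uint8),0,2)[0],key=cv2.contourArea)
    R=cv2.minAreaRect(cm);bx=cv2.boxPoints(R);print('plate box',bx.round(1).tolist(),onplane(d,bx,10).round(1).tolist())
```

```text
top yel [241 173  18  23 251] [248.5 183.2]
top yel [252 177  17  24 196] [261.  190.3]
top red [270 174  50  16 194] [298.7 183.7]
top dark [278 128  21  24 251] [287.9 141. ]
top dark [ 225  167  111   41 2085] [289.  187.5]
ellipse [248.7 183.2] [13.3 25. ] disc [[590.5  96.5  30. ]]
plate box [[223.8000030517578, 170.1999969482422], [333.8999938964844, 166.0], [335.29998779296875, 203.6999969482422], [225.3000030517578, 207.89999389648438]] [[639.7, 178.8, 10.0], [647.7, -167.4, 10.0], [526.1, -169.3, 10.0], [518.3, 170.5, 10.0]]
scene yel [393 225  21  21 259] [401.5 233.7]
scene yel [406 228  21  23 297] [416.6 240.6]
scene red [331 215  49  21 226] [349.7 229.8]
scene red [387 233   5   8  31] [388.6 236. ]
scene dark [315 220  16   7  75] [323.1 222.8]
scene dark [336 221  44   9 265] [358.  224.9]
scene dark [387 223  15  10  77] [393.5 227.2]
scene dark [421 227   6   5  16] [424.4 228.2]
scene dark [ 310  234  139   60 2008] [368.7 255.6]
scene dark [432 242  11   5  31] [437.  243.5]
scene dark [435 251   7   5  30] [437.9 252.9]
ellipse [415.8 240.1] [16.6 26.5] disc [[602.7  93.6  30. ]]
plate box [[308.20001220703125, 290.8999938964844], [310.70001220703125, 233.89999389648438], [448.8999938964844, 240.0], [446.3999938964844, 296.8999938964844]] [[786.1, -146.8, 10.0], [597.3, -174.5, 10.0], [568.2, 179.7, 10.0], [757.3, 161.6, 10.0]]
```

View pics/ca.png

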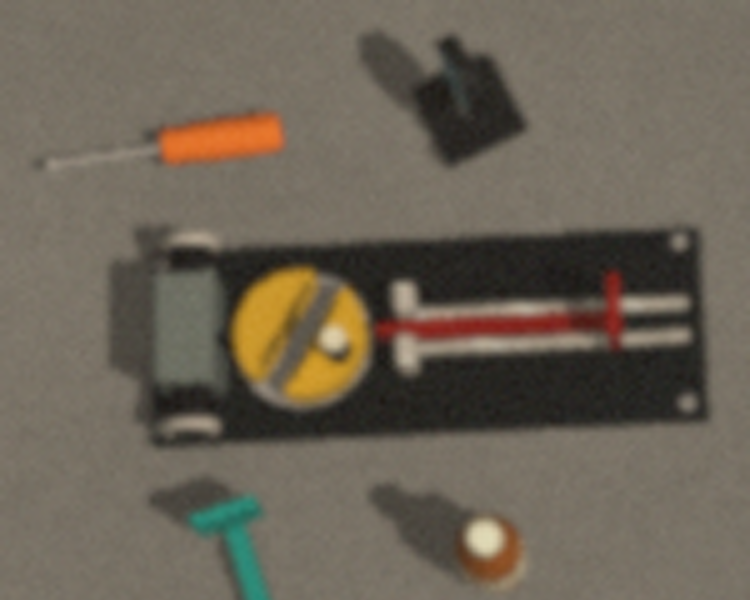

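View pics/cb.png

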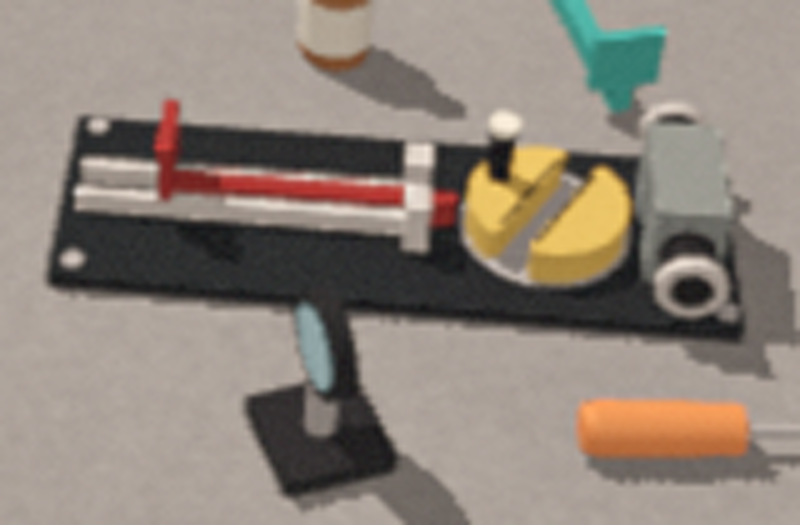

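The crops confirm it. The red bar sits in the rails, with its tab at crop A (613,310), which is px (317.6,182), and its nose at (385,330). The post's white top is at crop A (335,337) and crop B (505,122). The slot is rotated roughly 60° from the bar.

Run:
```python
from h import *
t=dict(np.load('pics/top.npz'));s=dict(np.load('pics/scene.npz'))
ca=lambda x,y:(195+(x-2)/5,120+(y-2)/5); cb=lambda x,y:(300+(x-2)/5,195+(y-2)/5)
P=lambda uv,z:onplane(t,[uv],z)[0].round(1)
S=lambda uv,z:onplane(s,[uv],z)[0].round(1)
A=P(ca(155,443),10);B=P(ca(707,418),10);C=P(ca(698,230),10);print('corners',A,B,C)
A2=S(cb(52,283),10);C2=S(cb(80,115),10);D2=S(cb(742,332),10);print('scene corners farRight',A2,'nearRight',C2,'farLeft',D2)
h=cv2.cvtColor(t['img'],cv2.COLOR_RGB2HSV).astype(int);m=np.zeros((400,640),np.uint8)
m[165:210,235:275]=((h[...,0]>17)&(h[...,0]<33)&(h[...,1]>110)&(h[...,2]>80))[165:210,235:275]
hull=cv2.convexHull(cv2.findNonZero(m))[:,0].astype(float)
W=onplane(t,hull,30)[:,:2]; x,y=W.T
k=np.linalg.lstsq(np.c_[2*x,2*y,np.ones(len(x))],x*x+y*y,rcond=None)[0]
print('disc circle',k[:2].round(1),'r',np.sqrt(k[2]+k[0]**2+k[1]**2).round(1))
# centroid white post top
for d,c,n in((t,(195+335/5,120+338/5),'top'),(s,(300+505/5,195+120/5),'scene')):
    u,v=map(int,c);hh=cv2.cvtColor(d['img'],cv2.COLOR_RGB2HSV)[v-5:v+6,u-6:u+7].astype(int)
    w=(hh[...,2]>165)&(hh[...,1]<90);yy,xx=np.nonzero(w);uv=(xx.mean()+u-6,yy.mean()+v-5)
    print(n,'post',len(xx),np.round(uv,1),onplane(d,[uv],66 if n=='top' else 63)[0].round(1))
print('tab top ends',P(ca(613,272),62),P(ca(613,347),62),'scene',S(cb(172,103),62))
print('nose', P(ca(377,330),26), 'block roof top:',[P(ca(*q),58) for q in((155,270),(220,268),(222,385),(158,387))])
print('rail R end',P(ca(688,303),22),P(ca(690,335),22),'stops',P(ca(404,298),40),P(ca(406,356),40))
print('slot ends',P(ca(325,283),10),P(ca(275,392),10), 'bottle top',P(ca(485,538),95),'bottle scene',S(cb(335,65),0),'lens foot',P(ca(470,110),10))
```

```text
corners [517.3 169.5  10. ] [ 527.7 -171.5   10. ] [ 649.1 -168.5   10. ]
scene corners farRight [ 660.4 -165.    10. ] nearRight [ 530.7 -172.7   10. ] farLeft [644.2 172.5  10. ]
disc circle [580.3  78.1] r 43.3
top post 17 [260.9 187.4] [567.1  54.   66. ]
scene post 115 [401.2 218. ] [562.   53.3  63. ]
tab top ends [ 607.3 -115.2   62. ] [ 560.6 -114.6   62. ] scene [ 574.6 -116.5   62. ]
nose [583.   31.2  26. ] block roof top: [array([614.3, 162.9,  58. ]), array([614.9, 123.4,  58. ]), array([541.8, 120.4,  58. ]), array([541.2, 158.8,  58. ])]
rail R end [ 598.2 -161.    22. ] [ 577.7 -161.8   22. ] stops [599.3  13.3  40. ] [562.6  11.8  40. ]
slot ends [618.2  65.9  10. ] [548.5  95.9  10. ] bottle top [439.9 -39.8  95. ] bottle scene [455.1 -38.8   0. ] lens foot [731.3 -24.9  10. ]
```

```bash
cat >> h.py <<'E'
from scipy.spatial.transform import Rotation as Ro
def tool():
    s=read_state(); return np.array(s['eef_pos']),Ro.from_euler('xyz',s['tool_rot']).as_matrix(),s
YAW=np.radians(92.0); C0=np.array([580.5,79.0])
def toplate(p): 
    c,n=np.cos(YAW),np.sin(YAW); d=np.asarray(p)[...,:2]-C0; return d@np.array([[c,-n],[n,c]])
def plan(target,z=None):
    """remaining shift in tool axes to world target, and rotvec (tool) to align tool y with world dir yaw"""
    p,R,s=tool(); d=np.array(target)-p
    print('pos',p.round(1),'width',round(float(s['width']),1),'F',np.round(s['force'],1),'t',s['clock'])
    print('world shift',d.round(1),'tool shift',(R.T@d).round(1))
E
python3 - <<'E'
from h import *
p,R,s=tool(); print(R.round(3))
# want tool x down; tool y along +-plate x or +-plate y
for k in range(4):
    a=YAW+k*np.pi/2; y=np.array([np.cos(a),np.sin(a),0]);x=np.array([0,0,-1.]);G=np.c_[x,y,np.cross(x,y)]
    print(k,np.degrees(Ro.from_matrix(R.T@G).as_rotvec()).round(1))
plan([566,30,180])
E
```

```text
[[-0.     0.267  0.964]
 [-0.002  0.964 -0.267]
 [-1.    -0.002  0.   ]]
0 [-17.5  -0.    0.1]
1 [-1.075e+02 -1.000e-01  1.000e-01]
2 [1.625e+02 1.000e-01 0.000e+00]
3 [72.5  0.1  0.1]
pos [173.7 625.8 255.5] width 85.7 F [0.6 0.1 0. ] t 0.1
world shift [ 392.3 -595.8  -75.5] tool shift [  76.3 -469.   537.3]
```

Emit:
jog_arm([
  [[-8.75,0,0],[0,0,0],1],
  [[-8.75,0,0],[0,0,0],1],
  [[0,0,0],[0,-40,25],1],
  [[0,0,0],[0,-40,25],1],
  [[0,0,0],[0,-40,25],1],
  [[0,0,0],[0,-40,25],1],
  [[0,0,0],[0,-40,25],1],
  [[0,0,0],[0,-40,25],1],
])

```text
clock: 1.1
eef_pos: [332.7, 390.1, 256.1]
tool_rot: [-2.07, 1.57, -2.035]
force: [1.0, 0.3, -0.3]
width: -0.1
```

Emit:
jog_arm([
  [[0,0,0],[0,-40,25],1],
  [[0,0,0],[0,-40,25],1],
  [[0,0,0],[0,-40,25],1],
  [[0,0,0],[0,-40,25],1],
  [[0,0,0],[0,-40,25],1],
  [[0,0,0],[0,-40,25],1],
  [[0,0,0],[0,-40,25],1],
  [[0,0,0],[0,-40,25],1],
])

```text
clock: 2.1
eef_pos: [543.5, 77.5, 256.0]
tool_rot: [2.976, 1.57, 3.011]
force: [0.1, 0.8, 0.2]
width: -0.6
```

Run:
```python
from h import *
plan([566,30,240]); print(tool()[1].round(3))
d=grab('wrist');cv2.imwrite('pics/w1.png',d['img'][:,:,::-1]);print(d['fovy'],d['cx'],d['cy'],np.round(d['cam_to_world'],3).tolist())
```

```text
pos [543.5  77.5 256. ] width -0.6 F [0.1 0.8 0.2] t 2.1
world shift [ 22.5 -47.5 -16. ] tool shift [ 16.  -48.2  20.8]
[[-0.001 -0.035  0.999]
 [ 0.     0.999  0.035]
 [-1.     0.    -0.001]]
65.70646984690485 321.2744468398668 198.41571988640936 [[-0.035, -0.961, -0.274, 474.93], [0.999, -0.033, -0.01, 74.805], [0.0, -0.274, 0.962, 373.361], [0.0, 0.0, 0.0, 1.0]]
```

View pics/w1.png

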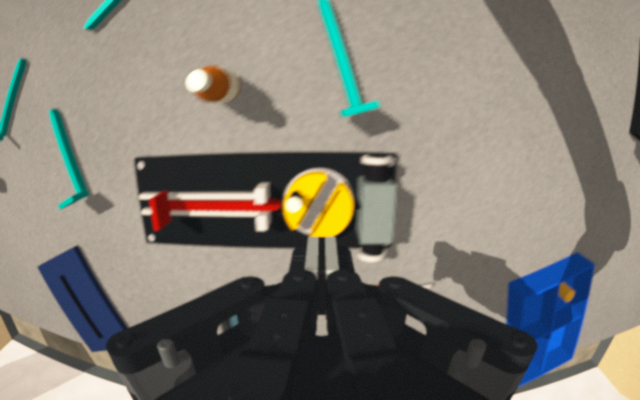

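The wrist view shows the whole mechanism clear of the fingers. The disc is at (318,203), the post top at (294,203), the tab at (160,209), the nose at (278,207), and plate corners at (137,160) and (143,247).

```bash
cat >> h.py <<'E'
def fplane(d,uv,z):
    uv=np.atleast_2d(uv).astype(float); f=200/np.tan(np.radians(d['fovy'])/2)
    a=uv-[d['cx'],d['cy']]; r=np.hypot(*a.T); th=r/f; q=np.where(r>0,np.sin(th)/np.maximum(r,1e-9),0)
    v=np.c_[a[:,0]*q,-a[:,1]*q,-np.cos(th)]; T=np.array(d['cam_to_world']); v=v@T[:3,:3].T; o=T[:3,3]
    return o+v*((z-o[2])/v[:,2])[:,None]
def circ(W):
    x,y=W.T;k=np.linalg.lstsq(np.c_[2*x,2*y,np.ones(len(x))],x*x+y*y,rcond=None)[0]
    return k[:2],np.sqrt(k[2]+k[0]**2+k[1]**2)
def hsv(d): 
    h=cv2.cvtColor(d['img'],cv2.COLOR_RGB2HSV).astype(int); return h[...,0],h[...,1],h[...,2]
E
python3 - <<'E'
from h import *
d=dict(np.load('pics/wrist.npz'));H,S,V=hsv(d)
cv2.imwrite('pics/w1c.png',cv2.resize(d['img'][135:270,125:405],None,fx=2.85,fy=2.85,interpolation=cv2.INTER_CUBIC)[:,:,::-1])
y=((H>18)&(H<35)&(S>140)&(V>120)); y[:,:280]=0;y[:,360:]=0;y[:160]=0;y[245:]=0
hull=cv2.convexHull(cv2.findNonZero(y.astype(np.uint8)))[:,0]
c,r=circ(fplane(d,hull,30)[:,:2]);print('disc',c.round(1),r.round(1))
w=(V>190)&(S<110);w[:,:284]=0;w[:,305:]=0;w[:190]=0;w[214:]=0
n,l,st,ce=cv2.connectedComponentsWithStats(w.astype(np.uint8));i=1+st[1:,4].argmax();print('post',st[i],ce[i].round(1),fplane(d,[ce[i]],66).round(1))
r_=((H<8)|(H>172))&(S>150)&(V>80);r_[:,:140]=0;r_[:,290:]=0;r_[:185]=0;r_[235:]=0
ys,xs=np.nonzero(r_);print('red',xs.min(),xs.max(),ys.min(),ys.max())
b=r_.copy();b[:,:185]=0;ys,xs=np.nonzero(b)
p=[(u,ys[xs==u].mean()) for u in range(190,255)];W=fplane(d,p,26)[:,:2];k=np.polyfit(W[:,1],W[:,0],1);print('bar line: yaw',90-np.degrees(np.arctan(k[0])),'x at y=79',np.polyval(k,79))
print('nose',fplane(d,[(xs.max(),ys[xs==xs.max()].mean())],22).round(1))
print('corner',fplane(d,[(136,159),(142,248),(397,153)],10).round(1).tolist())
E
```

```text
disc [582.6  74.7] 41.6
post [286 197  16  15 190] [293.4 204.1] [[569.7  49.1  66. ]]
red 148 280 191 231
bar line: yaw 91.77841541725388 x at y=79 582.8690056201506
nose [[584.4  29.4  22. ]]
corner [[532.2, -172.1, 10.0], [663.3, -181.9, 10.0], [518.6, 167.5, 10.0]]
```

View pics/w1c.png

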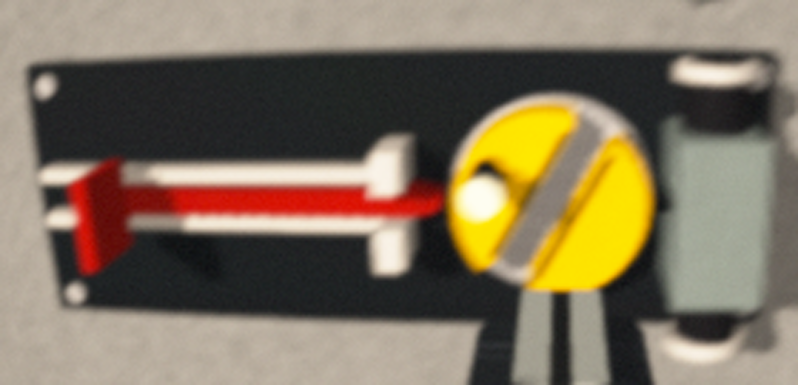

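Emit:
jog_arm([
  [[0,0,0],[0,-28,11],1],
  [[0,0,0],[0,-28,11.5],1],
  [[0,0,0],[45,0,0],1],
  [[0,0,0],[45,0,0],1],
  [[0,0,0],[45,0,0],1],
  [[0,0,0],[30,0,0],1],
  [[0,0,0],[10,0,0],1],
  [[0,0,0],[10,0,0],1],
])

```text
clock: 3.15
eef_pos: [568.0, 23.7, 71.4]
tool_rot: [0.073, 1.57, 0.108]
force: [0.4, -0.4, 0.6]
width: 0.0
```

Run:
```python
from h import *
plan([568,22,71]);d=grab('wrist');s=grab('scene')
a=cv2.resize(d['img'][130:330,180:420],(480,400));b=cv2.resize(s['img'][185:295,380:468],(320,400))
cv2.imwrite('pics/w2.png',np.hstack([a,b])[:,:,::-1])
```

```text
pos [568.   23.7  71.4] width 0.0 F [ 0.4 -0.4  0.6] t 3.15
world shift [ 0.  -1.7 -0.4] tool shift [ 0.4 -1.7 -0. ]
```

View pics/w2.png

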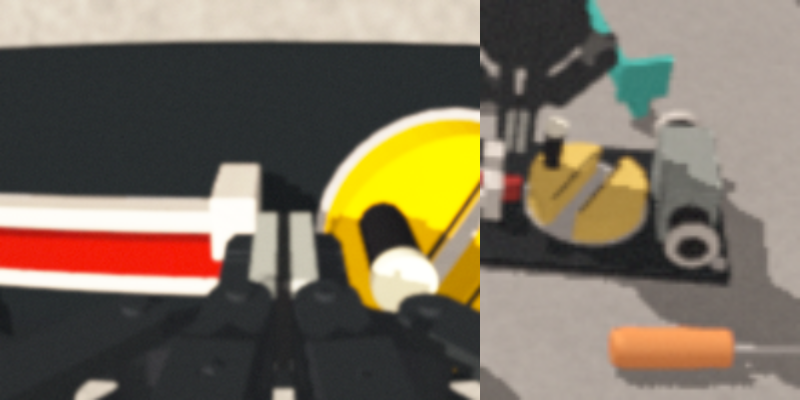

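Emit:
jog_arm([
  [[0,0,0],[0,3.6,-1.9],1],
  [[0,0,0],[0,3.6,-1.9],1],
  [[0,0,0],[0,3.6,-1.9],1],
  [[0,0,0],[0,2.4,-1.9],1],
  [[0,0,0],[0,2.4,-1.9],1],
  [[0,0,0],[0,2.5,-1.3],1],
  [[0,0,0],[0,2.5,-1.3],1],
  [[0,0,0],[0,0,0],1],
])

```text
clock: 4.25
eef_pos: [551.7, 40.5, 71.5]
tool_rot: [-2.553, 1.564, -2.521]
force: [-4.0, -6.5, 3.7]
width: -0.2
```

Run:
```python
from h import *
plan([553,49,71]);d=grab('wrist');s=grab('top')
a=cv2.resize(d['img'][130:330,180:420],(480,400));b=cv2.resize(s['img'][160:210,230:270],(320,400),interpolation=cv2.INTER_CUBIC)
cv2.imwrite('pics/w3.png',np.hstack([a,b])[:,:,::-1])
```

```text
pos [551.7  40.5  71.5] width -0.2 F [-4.  -6.5  3.7] t 4.25
world shift [ 1.3  8.5 -0.5] tool shift [0.4 8.4 1.6]
```

View pics/w3.png

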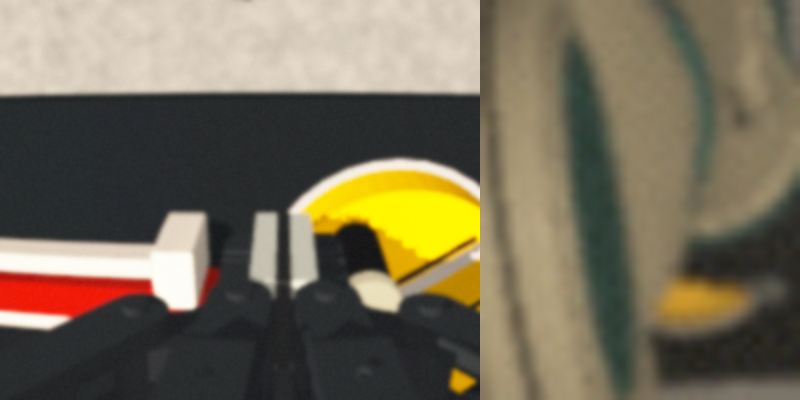

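Emit:
jog_arm([
  [[0,0,0],[0,2,0],1],
  [[0,0,0],[0,2,0],1],
  [[0,0,0],[0,2,0],1],
  [[0,0,0],[0,2,0],1],
  [[0,0,0],[0,0,0],1],
  [[0,0,0],[0,0,0],1],
])

```text
clock: 5.1
eef_pos: [553.6, 51.2, 71.3]
tool_rot: [-2.701, 1.569, -2.666]
force: [-3.2, -4.2, -0.2]
width: 0.2
```

```bash
cat > ang.py <<'E'
from h import *
d=grab('wrist');H,S,V=hsv(d)
y=((H>18)&(H<35)&(S>140)&(V>60));y[:, :300]=0
hull=cv2.convexHull(cv2.findNonZero(y.astype(np.uint8)))[:,0]
cv2.imwrite('pics/w_raw.png',d['img'][:,:,::-1])
plan([553,54,71])
E
python3 ang.py
python3 - <<'E'
import cv2
a=cv2.imread('pics/w_raw.png');cv2.imwrite('pics/w4.png',cv2.resize(a[170:310,270:470],(800,560),interpolation=cv2.INTER_CUBIC))
E
```

```text
pos [553.8  51.4  71.3] width 0.1 F [-2.5 -2.4 -0.9] t 5.15
world shift [-0.8  2.6 -0.3] tool shift [ 0.3  2.7 -0.8]
```

View pics/w4.png

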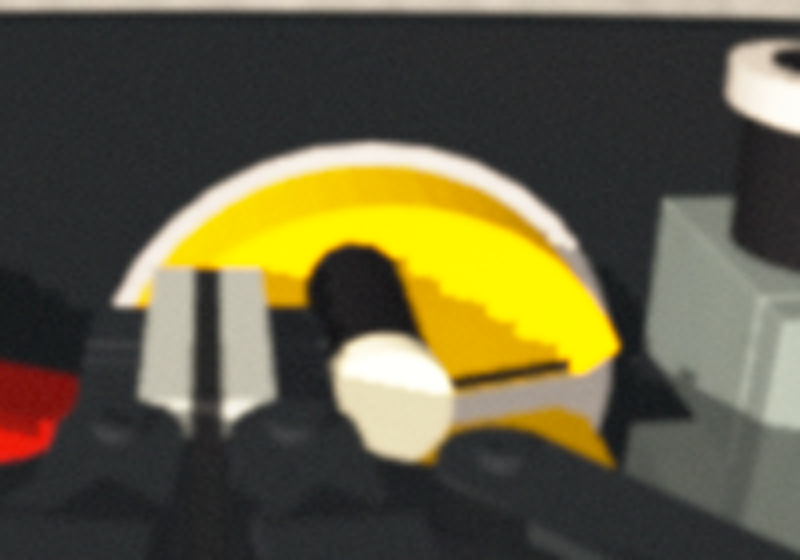

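The post is against the finger. The slot's edge line runs from crop (455,385) to (570,365), so there is only a small angle left.

Run:
```python
from h import *
d=dict(np.load('pics/wrist.npz'))
c=lambda x,y:(270+(x-2)/4,170+(y-2)/4)
W=fplane(d,[c(458,384),c(568,365)],30);v=W[1]-W[0];print(W.round(1).tolist(),'slot yaw',np.degrees(np.arctan2(v[1],v[0])))
E=fplane(d,[c(0,12),c(790,17)],10);v=E[1]-E[0];print(E.round(1).tolist(),'plate edge yaw',np.degrees(np.arctan2(v[1],v[0])))
p=fplane(d,[c(395,375)],66)[0];print('post top',p.round(1))
```

```text
[[569.7, 88.3, 30.0], [566.6, 104.8, 30.0]] slot yaw 100.70746350299493
[[521.0, 19.1, 10.0], [516.4, 142.1, 10.0]] plate edge yaw 92.12147564672996
post top [549.4  71.9  66. ]
```

Emit:
jog_arm([
  [[0,0,0],[0,1.5,0],1],
  [[0,0,0],[0,1.5,0],1],
  [[0,0,0],[0,1.5,0],1],
  [[0,0,0],[0,0,0],1],
  [[0,0,0],[0,0,0],1],
  [[0,0,0],[0,0,0],1],
])

```text
clock: 5.9
eef_pos: [554.9, 56.9, 71.5]
tool_rot: [0.473, 1.569, 0.508]
force: [-1.6, -1.6, 0.4]
width: 0.1
```

```bash
python3 ang.py
python3 - <<'E'
import sys; sys.path.insert(0,'.')
from h import *
d=dict(np.load('pics/wrist.npz'))
H,S,V=hsv(d)
# black edge line right of the post: darkest row between yellow and grey per column
for u in range(380,420,4):
    col=V[248:285,u]; print(u,248+col.argmin(),col.min(),end=' | ')
cv2.imwrite('pics/w5.png',cv2.resize(d['img'][170:310,270:470],(800,560),interpolation=cv2.INTER_CUBIC)[:,:,::-1])
E
```

```text
pos [554.9  56.9  71.5] width -0.3 F [-0.1  0.2 -1.6] t 5.95
world shift [-1.9 -2.9 -0.5] tool shift [ 0.5 -2.8 -2. ]
380 284 56 | 384 281 45 | 388 280 45 | 392 278 45 | 396 281 40 | 400 281 44 | 404 282 44 | 408 282 47 | 412 279 29 | 416 278 25 |
```

View pics/w5.png

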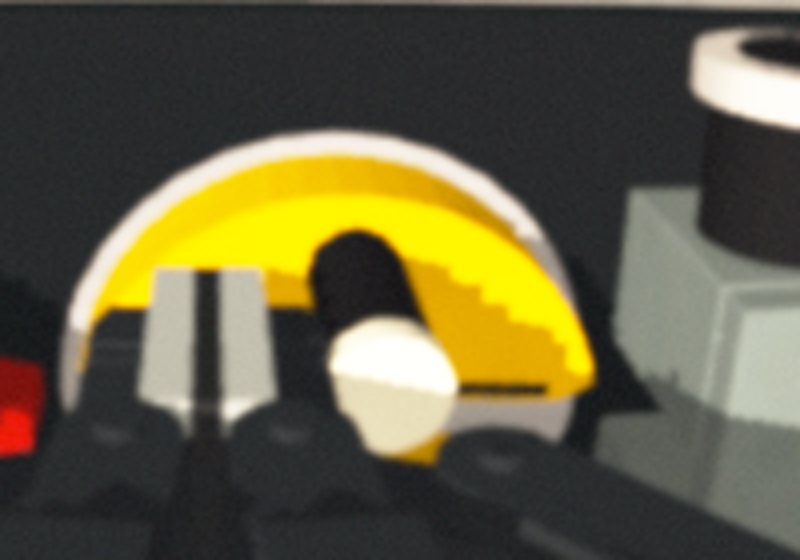

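Emit:
jog_arm([
  [[0,0,0],[0,-6,0],1],
  [[0,0,0],[0,-6,0],1],
  [[0,0,0],[-40,0,0],1],
  [[0,0,0],[-50,0,0],1],
  [[0,0,0],[-50,-20,0],1],
  [[0,0,0],[-40,-20,0],1],
  [[0,0,0],[0,0,0],1],
])

```text
clock: 6.82
eef_pos: [558.2, 1.7, 254.8]
tool_rot: [-0.129, 1.563, -0.098]
force: [0.4, -0.4, -0.0]
width: -0.1
```

Run:
```python
from h import *
plan([589,-146,160]);d=grab('wrist');H,S,V=hsv(d)
y=((H>18)&(H<35)&(S>140)&(V>70)).astype(np.uint8)
n,l,st,ce=cv2.connectedComponentsWithStats(y);I=[i for i in range(1,n) if st[i,4]>60 ];print([(st[i].tolist()) for i in I])
# slot-facing edges: grey slot floor blob via yellow boundaries
for i in I:
    pts=[]
    for z in(30,):
        cs=cv2.findContours((l==i).astype(np.uint8),0,cv2.CHAIN_APPROX_NONE)[0][0]
        ap=cv2.approxPolyDP(cs,3,True)[:,0];W=fplane(d,ap,30)[:,:2]
        e=np.roll(W,-1,0)-W
        for a,b,v in zip(ap,np.roll(ap,-1,0),e):
            if np.hypot(*v)>15: print(i,a,b,'len',np.hypot(*v).round(1),'yaw',(np.degrees(np.arctan2(v[1],v[0]))%180).round(1))
r_=((H<8)|(H>172))&(S>150)&(V>80)
n,l,st,ce=cv2.connectedComponentsWithStats(r_.astype(np.uint8));print([s_.tolist() for s_ in st[1:] if s_[4]>60])
cv2.imwrite('pics/w6.png',cv2.resize(d['img'][120:280],(800,200*1))[:,:,::-1]) if 0 else cv2.imwrite('pics/w6.png',d['img'][:,:,::-1])
```

```text
pos [558.2   1.7 254.8] width -0.1 F [ 0.4 -0.4 -0. ] t 6.825
world shift [  30.8 -147.7  -94.8] tool shift [  95.2 -148.5   25.5]
[[354, 159, 66, 30, 1231], [352, 197, 65, 32, 1564], [592, 273, 10, 13, 83], [415, 279, 22, 7, 94]]
1 [356 184] [419 186] len 75.3 yaw 90.3
1 [419 186] [411 170] len 22.1 yaw 32.6
1 [411 170] [389 159] len 29.6 yaw 67.2
1 [389 159] [365 164] len 28.1 yaw 104.4
1 [365 164] [354 177] len 19.3 yaw 143.0
2 [352 198] [358 217] len 24.6 yaw 20.3
2 [358 217] [375 227] len 24.7 yaw 60.4
2 [375 227] [395 226] len 24.7 yaw 94.0
2 [395 226] [416 208] len 33.4 yaw 134.6
2 [416 208] [408 199] len 15.8 yaw 46.3
2 [408 199] [352 198] len 67.0 yaw 90.7
3 [592 280] [598 285] len 32.2 yaw 63.6
3 [598 285] [601 277] len 17.3 yaw 0.8
3 [601 277] [594 273] len 32.8 yaw 69.0
4 [415 280] [424 285] len 16.7 yaw 59.7
4 [424 285] [436 283] len 17.4 yaw 98.2
4 [436 283] [415 280] len 32.2 yaw 79.4
[[207, 178, 141, 43, 1802]]
```

View pics/w6.png

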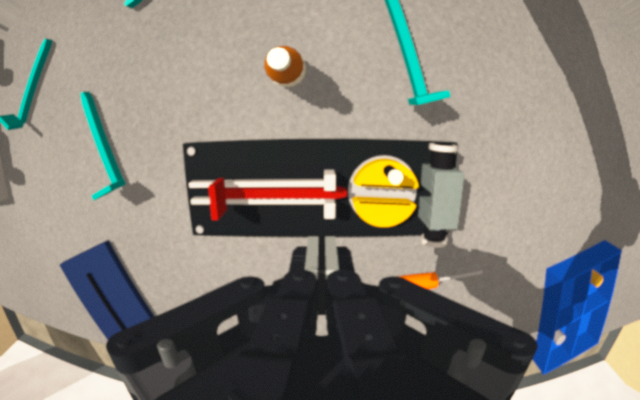

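The slot edges read a yaw of about 90.5° and the bar about 91.8°, so q ≈ -0.02 and the slot is lined up. Next I go behind the tab.

Emit:
jog_arm([
  [[0,0,0],[0,-38,6.4],1],
  [[0,0,0],[0,-38,6.4],1],
  [[0,0,0],[0,-38,6.4],1],
  [[0,0,0],[0,-40,6.4],1],
  [[0,0,0],[50,0,0],1],
  [[0,0,0],[50,0,0],1],
  [[0,0,0],[50,0,0],1],
  [[0,0,0],[0,0,0],1],
])

```text
clock: 7.88
eef_pos: [582.8, -146.9, 96.3]
tool_rot: [2.83, 1.559, 2.866]
force: [-0.8, 0.4, -0.2]
width: 0.4
```

Run:
```python
from h import *
plan([587.5,-150,56]);d=grab('wrist');s=grab('scene');H,S,V=hsv(d)
r_=((H<8)|(H>172))&(S>150)&(V>80)
n,l,st,ce=cv2.connectedComponentsWithStats(r_.astype(np.uint8));print([s_.tolist() for s_ in st[1:] if s_[4]>60])
i=1+st[1:,4].argmax();ys,xs=np.nonzero(l==i)
for u in range(xs.min(),xs.min()+40,4): print(u,ys[xs==u].min(),ys[xs==u].max(),end=' | ')
cv2.imwrite('pics/w7.png',np.hstack([cv2.resize(d['img'][100:340,200:440],(480,480)),cv2.resize(s['img'][160:290,300:386],(318,480))])[:,:,::-1])
```

```text
pos [ 582.8 -146.9   96.3] width 0.4 F [-0.8  0.4 -0.2] t 7.875
world shift [  4.7  -3.1 -40.3] tool shift [40.2 -3.4  5. ]
[[357, 204, 187, 82, 4357]]
357 222 233 | 361 220 268 | 365 204 282 | 369 204 284 | 373 204 285 | 377 213 285 | 381 219 270 | 385 221 240 | 389 221 239 | 393 221 239 |
```

View pics/w7.png

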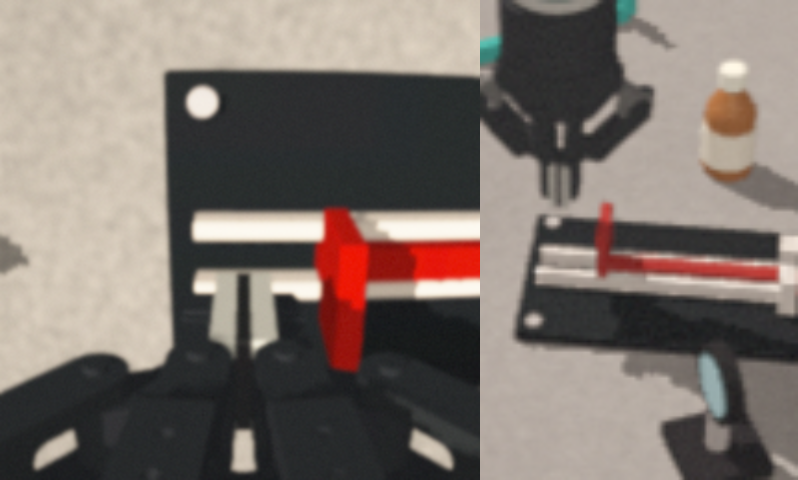

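The fingers are behind the tab, clear of it and over the rails, at about 6 mm toward -x. I'll centre, lower and start pushing.

Emit:
jog_arm([
  [[0,0,0],[0,-2,5.5],1],
  [[0,0,0],[20,0,0],1],
  [[0,0,0],[20,0,0],1],
  [[0,0,0],[0,8,0],1],
  [[0,0,0],[0,8,0],1],
  [[0,0,0],[0,8,0],1],
  [[0,0,0],[0,8,0],1],
  [[0,0,0],[0,8,0],1],
])

```text
clock: 8.98
eef_pos: [591.4, -110.3, 61.8]
tool_rot: [-0.564, 1.57, -0.529]
force: [0.4, -1.5, 2.0]
width: 0.3
```

Emit:
jog_arm([
  [[0,0,0],[0,7,0],1],
  [[0,0,0],[0,7,0],1],
  [[0,0,0],[0,7,0],1],
  [[0,0,0],[0,7,0],1],
])

```text
clock: 9.48
eef_pos: [590.1, -82.2, 61.3]
tool_rot: [-1.91, 1.571, -1.876]
force: [-0.4, -1.6, 2.2]
width: 0.1
```

Emit:
jog_arm([
  [[0,0,0],[0,7,0],1],
  [[0,0,0],[0,7,0],1],
  [[0,0,0],[0,7,0],1],
  [[0,0,0],[0,7,0],1],
  [[0,0,0],[0,7,0],1],
  [[0,0,0],[0,7,0],1],
])

```text
clock: 10.22
eef_pos: [588.7, -40.1, 61.3]
tool_rot: [2.361, 1.571, 2.396]
force: [-0.6, -2.4, 1.8]
width: -0.3
```

Run:
```python
from h import *
plan([586,-17,61]);d=grab('wrist');H,S,V=hsv(d)
r_=((H<8)|(H>172))&(S>150)&(V>80)
n,l,st,ce=cv2.connectedComponentsWithStats(r_.astype(np.uint8));print([s_.tolist() for s_ in st[1:] if s_[4]>60])
```

```text
pos [588.7 -40.1  61.3] width -0.3 F [-0.6 -2.4  1.8] t 10.225
world shift [-2.7 23.1 -0.3] tool shift [ 0.3 23.2 -1.9]
[[344, 203, 223, 82, 5182]]
```

Emit:
jog_arm([
  [[0,0,0],[0,4,0],1],
  [[0,0,0],[0,4,0],1],
  [[0,0,0],[0,4,0],1],
  [[0,0,0],[0,4,0],1],
  [[0,0,0],[0,2,0],1],
])

```text
clock: 10.9
eef_pos: [588.0, -22.1, 61.2]
tool_rot: [2.276, 1.57, 2.311]
force: [-0.4, -0.8, -1.0]
width: 0.1
```

Emit:
jog_arm([
  [[0,0,0],[0,2,0],1],
  [[0,0,0],[0,2,0],1],
  [[0,0,0],[0,2,0],1],
  [[0,0,0],[0,0,0],1],
])

```text
clock: 11.4
eef_pos: [587.8, -16.7, 61.3]
tool_rot: [-2.316, 1.571, -2.281]
force: [-0.3, -1.0, -0.4]
width: -0.1
```

Emit:
jog_arm([
  [[0,0,0],[0,2,0],1],
  [[0,0,0],[0,2,0],1],
  [[0,0,0],[0,2,0],1],
  [[0,0,0],[0,0,0],1],
])

```text
clock: 11.9
eef_pos: [587.8, -16.3, 61.4]
tool_rot: [-1.501, 1.565, -1.471]
force: [-0.0, -12.1, -0.8]
width: 0.2
```

Emit:
jog_arm([
  [[0,0,0],[0,2,0],1],
  [[0,0,0],[0,2,0],1],
  [[0,0,0],[0,0,0],1],
])

```text
clock: 12.28
eef_pos: [587.8, -16.1, 61.5]
tool_rot: [-1.503, 1.56, -1.474]
force: [1.5, -17.1, -0.4]
width: 0.0
```

It came to a hard stop at y = -16.2; I predicted -16.5. I'll back off, rise and check.

Emit:
jog_arm([
  [[0,0,0],[0,-12,0],1],
  [[0,0,0],[0,-12,0],1],
  [[0,0,0],[-40,0,0],1],
  [[0,0,0],[-50,0,0],1],
  [[0,0,0],[-50,0,0],1],
  [[0,0,0],[-50,0,-15],1],
  [[0,0,0],[0,0,-15],1],
  [[0,0,0],[0,0,0],1],
])

```text
clock: 13.28
eef_pos: [557.6, -31.0, 251.9]
tool_rot: [1.476, 1.57, 1.512]
force: [1.1, 0.1, -0.2]
width: 0.4
```

Run:
```python
from h import *
plan([558,1.7,254]);d=grab('wrist');s=grab('scene');H,S,V=hsv(d)
y=((H>18)&(H<35)&(S>140)&(V>70)).astype(np.uint8);y[:,500:]=0;y[245:]=0
n,l,st,ce=cv2.connectedComponentsWithStats(y)
for i in range(1,n):
    if st[i,4]<300: continue
    ap=cv2.approxPolyDP(cv2.findContours((l==i).astype(np.uint8),0,cv2.CHAIN_APPROX_NONE)[0][0],3,True)[:,0];W=fplane(d,ap,30)[:,:2]
    for a,b,v in zip(ap,np.roll(ap,-1,0),np.roll(W,-1,0)-W):
        if np.hypot(*v)>50: print(i,a,b,np.hypot(*v).round(1),'yaw',(np.degrees(np.arctan2(v[1],v[0]))%180).round(1))
r_=((H<8)|(H>172))&(S>150)&(V>80)
n,l,st,ce=cv2.connectedComponentsWithStats(r_.astype(np.uint8))
for i in range(1,n):
    if st[i,4]>30:
        ys,xs=np.nonzero(l==i);print('red',st[i].tolist(),fplane(d,[(xs.min(),ys[xs==xs.min()].mean())],62)[0].round(1),'max end z26',fplane(d,[(xs.max(),ys[xs==xs.max()].mean())],26)[0].round(1))
cv2.imwrite('pics/w8.png',np.vstack([cv2.resize(d['img'][110:270,160:480],(640,320)),cv2.resize(s['img'][190:300,290:510],(640,280))[:280]])[:,:,::-1])
```

```text
pos [557.6 -31.  251.9] width 0.4 F [ 1.1  0.1 -0.2] t 13.275
world shift [ 0.4 32.7  2.1] tool shift [-2.1 32.7  1.6]
1 [385 190] [443 191] 72.2 yaw 91.4
2 [431 203] [378 204] 65.4 yaw 92.9
red [343, 180, 114, 46, 1361] [572.8  -8.1  62. ] max end z26 [581.9 136.   26. ]
```

The picture limit is reached, so I'll check the tab against the stops by numbers.

Run:
```python
from h import *
d=dict(np.load('pics/wrist.npz'));H,S,V=hsv(d);red=((H<8)|(H>172))&(S>150)&(V>80)
wh=(V>150)&(S<60)
for v in range(172,230,4):
    row=''.join('R' if red[v,u] else 'W' if wh[v,u] else 'y' if (S[v,u]>140 and 18<H[v,u]<35) else '.' for u in range(330,410)); print(v,row)
s=dict(np.load('pics/scene.npz'));R=s['range_z'];H,S,V=hsv(s);red=((H<8)|(H>172))&(S>120)&(V>60)
f=200/np.tan(np.radians(s['fovy'])/2);ys,xs=np.nonzero(red);k=(xs>300)&(xs<460)&(ys>190)&(ys<260);xs,ys=xs[k],ys[k];z=R[ys,xs].astype(float)
T=s['cam_to_world'];P=np.c_[(xs-s['cx'])/f*z,-(ys-s['cy'])/f*z,-z]@T[:3,:3].T+T[:3,3]
t=P[P[:,2]>45];print('tab pts',len(t),t.min(0).round(1),np.median(t,0).round(1),t.max(0).round(1))
b=P[P[:,2]<35];print('bar pts',len(b),b.min(0).round(1),b.max(0).round(1))
m=(V>150)&(S<60);ys,xs=np.nonzero(m);k=(xs>340)&(xs<420)&(ys>205)&(ys<260);xs,ys=xs[k],ys[k];z=R[ys,xs].astype(float)
P=np.c_[(xs-s['cx'])/f*z,-(ys-s['cy'])/f*z,-z]@T[:3,:3].T+T[:3,3];w=P[(P[:,2]>34)&(P[:,2]<44)];print('stop tops',len(w),w.min(0).round(1),w.max(0).round(1))
```

```text
172 .....................................................WW..yyyyyyyyyyyyyyyyyyyyyyy
176 .....................WWWWWWWWWWW..................WW..yyyyyyyyyyyyyyyyyyyyyyyyyy
180 .................RRR..WWWWWWWWWWWWW.............WW.yyyyyyyyyyyyyyyyyyyyyyyyyyyyy
184 WWWWWWWWWWWWWW..RRRRRR..WWWWWWWWWWW...........WWW.yyyyyyyyyyyyyyyyyyyyyyyyyyyyyy
188 WWWWWWWWWWWWWWW.RRRRRRRRR.WWWWWWWWW............WWWW..yyyyyyyyyyyyyyyyyyyyyyyyyyy
192 ..............RRRRRRRRRRR..WWWWWW..RRRRRRRRRRRRRRRRRRRRRRRRRR...................
196 .............RRRRRRRRRRRRRRRRRRRRRRRRRRRRRRRRRRRRRRRRRRRRRRRRRRRRRRRRRRRRRRRRRRR
200 ...............RRRRRRRRRRRRRRRRRRRRRRRRRRRRRRRRRRRRRRRRRRRRRRRRRRRRRRRRRRRRRRRRR
204 WWWWWWWWWWWWWWW.RRRRRRRRR..WWW..................yyyyyyyyyyyyyyyyyyyyyyyyyyyyyyyy
208 WWWWWWWWWWWWWW..RRRRRRRRR..WWWWWW.................yyyyyyyyyyyyyyyyyyyyyyyyyyyyyy
212 ..............RRRRRRRRRRR.WWWWWWW................W..yyyyyyyyyyyyyyyyyyyyyyyyyyyy
216 ...............RRRRRRRRR..WWWWWWW..................W..yyyyyyyyyyyyyyyyyyyyyyyyyy
220 ................RRRRRRRR..WWWWWW.......................yyyyyyyyyyyyyyyyyyyyyyyyy
224 .................RRRRRRRR.................................yyyyyyyyyyyyyyyyyyyyyy
228 ................................................................yyyyyyyyyyyyyyyy
tab pts 46 [567.6  -8.   47.5] [596.1   0.8  60.8] [1426.4    4.9  786.2]
bar pts 158 [557.3   1.9   7.6] [605.9 125.1  34.3]
stop tops 47 [562.4   6.5  34.1] [612.8  16.8  42.2]
```

The tab's front face is at y ≈ 5 and the stop faces start at ≈ 6.5, so they are in contact within measurement error. The bar runs through the disc into the block, and the slot yaw is 91.4–92.9° against the plate's 92°.

```bash
python3 -c "
from cell import *
print(finish_job())"
```

```text
the job is handed in; nothing more can be done
None
```

I turned the disc with the closed fingertips until its slot lined up with the red bar. I then pushed the bar by its tab to a hard stop and handed the job in after about 13 s of the 56 s allowed.

- **Bar home:** the arm stopped at y = -16.2 mm with about 17 N on it, against a predicted -16.5 mm. In the scene camera's depth, the tab's front face is at y ≈ 5 mm and the stops begin at ≈ 6.5 mm. Red is visible up to the beam block, at y ≈ 125 mm.
- **Disc:** its slot edges read 91.4° and 92.9° against the plate's 92°, so it is within about 0.02 rad of lined up.
- **Clear of everything:** the gripper finished at z ≈ 252 mm with nothing pressing on it.

**Disagreements and gaps:**
- The wrist camera reads 3–4 mm lower in y than the top camera.
- The wrist camera's own reading put the tab's back edge at y = -8 mm instead of about -2 mm; the depth reading and the hard stop both say home.
- The last picture could not be viewed because the 12-picture limit was reached, so the final check is by numbers only.
- I did not re-measure the bottle, lens mount and screwdriver; the gripper never came near them.

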